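# Start the staff-room laminator

## Robot

A 6-joint arm with a two-finger parallel gripper is mounted at the origin on the work surface. World frame = base frame: x ahead of the robot, y to its left, z up, the work surface at z = 0. Lengths are in m, angles in rad, forces in N, time in s.
With the tool pointing down it reaches from about 0.425 to 0.95 m from the base axis. Payload 3.5 kg.
Tool frame: the origin (TCP) lies between the finger pads; the fingertips stand 14 mm ahead of it and the grasp point (between the pads) lies 5 mm behind it; z points along the fingers, y is the line along which they close (so a half turn about z gives the same grasp; the last joint's range is limited). The gripper opens to 85 mm and grips with 20 to 120 N. Pads are 22 mm wide; open, the fingers measure 114 mm over their backs; the gripper's body (76 mm by 85 mm) begins 54 mm behind the grasp point. The pads swing forward as they close: fully open they stand 13 mm farther back than shut.
Start: joints at [1.13, 0.286, 1.577, -0, 1.279, -0.15], TCP at [0.193, 0.647, 0.245] pointing down, gripper open.
Joint ranges: [-2.77, 2.77], [-0.9, 2.22], [0.21, 2.48], [-1.53, 4.67], [0.24, 2.81], [-2.84, 2.84]. Speed limits (rad/s): [2.79, 2.79, 3.14, 3.14, 3.14, 3.14].

## Interface

Orientations are given as a unit quaternion [x, y, z, w].
In Python, from plant import * gives the robot as it stands.
- The arm moves only by the tool step_arm, never from a script. Its argument "commands" is a list of rows, each an object of numbers: "gripper": the gripper's target within -1 to 1 (shut at 1, half-way at 0, fully open at -1); "x", "y", "z": the shift along the tool's x, y, z in mm; "spin": the turn about the tool's z in degrees. A call has exactly 10 rows; each row shifts and turns the commanded pose from where the row before left it, along the tool's axes as they then stand; what a row does not reach is not made up. A row lasts 1/10 s, in which the tool goes at most 50 mm and 8.59 degrees, less where a joint would pass 70% of its speed; a pose out of reach is approached as far as the arm can. A call with a gripper value outside its range is refused whole. The fingers move at their own pace and stop on an object; "force" is the grip in N (left out, the last holds). Time passes only in rows, so rows that do not move let the fingers close, or fill a call up. It gives the time, the measured TCP pose, the force, the opening and the grip force at its end, in the units of the state.
- get_state(): the state, without advancing time (a new reading comes with each control period).
- read_camera(name): name is "scene" or "top" or "wrist"; returns a dict with "color" (480x640x3 uint8, red, green, blue), "z_map" (480x640 float32, m along the optical axis (not along the pixel's ray), 0 where there is no reading), "fx", "fy", "cx", "cy" (pixels), "distortion" ([k1, k2, p1, p2, k3] as OpenCV has them; the pictures are not rectified), "eye" and "attitude" of the camera in the world; the wrist camera has in their place "mount" (4x4, takes a point from camera to tool coordinates, whose origin is the TCP and whose axes are the flange's). Camera axes: x right, y up, looking along -z (the intrinsics and any distortion apply to the point x, -y, -z); pixel columns grow to the right and rows downward; lengths in m; the calibration is good to about 2 mm. A picture is of the moment at which its call begins: read the wrist's pose just before it.
- sign_off(): hands the job in; it is judged then, once.
The state is a dict: "time": time; "qpos": joint angles; "dq": joint speeds; "joint_efforts": joint torques, N m; "eef_pos": TCP position; "tcp_rot": TCP orientation; "contact_force": force on the tool from outside, world axes, zero at the start; "wrist_torque": the same for the moment, N m; "opening": opening from 0.0 (shut) to 1.0 (fully open); "finger_force": force on a finger pad.
Only numpy, scipy, OpenCV 4.12 (cv2) and the standard library are available. Lean on these libraries where they do the work, as an engineer would, in place of code of your own. Each camera call takes 0.05 s, during which the arm holds its last target. There are 200 camera calls.

## Task

Get the laminator going, using closed fingers as a fingertip: press the raised half of the power rocker fully over to switch it on, then press the broad rectangular key all the way in so that it stays down, and then press the round key fully in, keep it in for a good second and let it spring back up. Keep to that order, do not press the slim key, and leave the mug, the stapler and the tape roll where they stand; nothing is to be picked up.

Things in the scene. Friction and masses are not known exactly. Their poses are not given: they have to be found in the camera images.
- laminator: White desktop laminator fixed to the counter, 420 mm wide (its y), 160 mm deep (its x), flat top 85 mm up. Origin on the counter under its centre; x points from its front, roughly towards the robot, to its back, y to its left seen from the robot, z up; yaw varies by 0.35 rad. A 75 mm deep feed shelf sticks out of its front, 36 mm up.
- panel_mid (a point): Middle of the control panel, 88 mm up: a row along the laminator's y of four black 60 x 60 x 3 mm bezels on its top, centred 105 and 35 mm to either side of this point. They carry, in an order that varies, a grey rocker, broad key, slim key and round key, square to the laminator. All are pressed straight down; the fingers never need to reach the bezels.
- rocker (a joint): Power rocker: tilts about the laminator's y axis through the middle of its bezel; rad, 0 = off (front half raised), 0.34 = fully on (front half level, back half raised). Needs about 4 N down near the end of the raised half and stays where it is left; on counts from 0.27.
- rocker_press (a point): On the upper face of the rocker's front half (raised when off), 17 mm out from the pivot line; moves and tilts with it. The rocker is a shallow V, 26 mm wide, each half 24 mm long; pivot over the bezel's middle, 94 mm above the counter. Off, the front half's outer end is about 105 mm up; fully on, that half is level, its face 97 mm up. Take yaw from the laminator.
- broad_key (a joint): Broad key's travel: m, 0 = up, 0.007 = fully in. No spring: it takes about 4 N and stays where it is pushed; counts as in from 0.0052.
- broad_key_top (a point): Broad rectangular key, 48 mm wide (laminator's y) by 30 mm (x). Its panel place varies. Origin of this point: centre of the key's flat top, which stands 102 mm above the counter when up and 95 mm when fully in; it moves with the key.
- slim_key (a joint): Slim key's travel: m, 0 = up, 0.007 = fully in; like the broad key, but not to be pressed.
- slim_key_top (a point): Slim rectangular key, 12 mm wide (laminator's y) by 38 mm (x), not to be pressed. Its panel place varies. Origin of this point: centre of the key's flat top, which stands 102 mm above the counter when up and 95 mm when fully in; it moves with the key.
- round_key (a joint): Round key's travel: m, 0 = up, 0.007 = fully in. Sprung: starts to move at 1.5 N, fully in at 5 N, returns by itself; counts as pressed from 0.0052.
- round_key_top (a point): Round key, 32 mm in diameter. Its panel place varies. Origin of this point: centre of the key's flat top, which stands 102 mm above the counter when up and 95 mm when fully in; it moves with the key.
- mug_mid (a point): White mug, 80 mm across, 90 mm tall, loose beside the laminator's left (+y) end; this point is at its centre, half-way up.
- stapler_mid (a point): Black stapler, 140 x 36 x 52 mm, loose beside the laminator's right (-y) end; this point is at its centre, 26 mm up.
- tape_mid (a point): Roll of clear tape lying flat, 90 mm across, 24 mm high, loose behind the laminator; this point is at its centre, half-way up.

How it is judged:
On the way, in this order (a step that is already met when the one before it is completed fails the run):
1. the rocker is switched on (value of joint rocker above 0.27 rad), for 0.1 s.
2. the broad key is in, with the rocker on (value of joint broad_key above 0.0052 m and value of joint rocker above 0.27 rad), for 0.1 s.
3. the round key is kept in for at least half a second, with the broad key in and the rocker on (all of step 2 and value of joint round_key above 0.0052 m), for 0.5 s.
At the end, for the whole second after the job is handed in: The rocker is on (over 0.27 rad), the broad key is in (over 5.2 mm), the slim key is up (under 3 mm), the round key has sprung back (under 1 mm), and mug, stapler and tape roll are within 30 mm of where they stood (all of step 2 and value of joint slim_key below 0.003 m and value of joint round_key below 0.001 m and distance of each of mug_mid, stapler_mid, tape_mid from where it was at the start of the episode below 0.03 m); the robot touches nothing.
It fails at once if the broad key is pushed half in before the rocker is on (value of joint broad_key above 0.0035 m and value of joint rocker below 0.27 rad).
It fails at once if the round key is pushed half in before the rocker is on and the broad key is in (value of joint round_key above 0.0035 m and (value of joint broad_key below 0.0052 m or value of joint rocker below 0.27 rad)).
It fails at once if the slim key is pushed in 3 mm or more (value of joint slim_key above 0.003 m).
It fails at once if the mug, the stapler or the tape roll is moved, carried or lifted by more than 30 mm (distance of any of mug_mid, stapler_mid, tape_mid from where it was at the start of the episode above 0.03 m).
It also fails if it takes over 40 s, if anything falls off the work surface, if the arm or the gripper's body presses on something with over 40 N, if the wrist force passes 120 N, or if a joint passes its speed limit or range.

## Working session

There is one attempt and no reset: what is moved stays moved. The work goes in short steps, Python scripts to look and compute and a tool call to move; the robot and the scene stay as the last step left them, time stands still between calls to the robot, and variables do not carry over. Pictures are saved under pics/ and viewed, at most 10 in all, crops included, and the job is handed in when it is done.

Besides the shell and the picture viewer there is one more tool, called after "Request:" as name(argument=value, ...), one argument or row to a line, values as JSON. step_arm: Moves the arm, as the interface text tells. Its arguments: {"type":"object","properties":{"commands":{"type":"array"},"force":{"type":"number"}},"required":["commands"]}

```bash
mkdir -p pics
cat > h.py <<'E'
from plant import *
import numpy as np, cv2
from scipy.spatial.transform import Rotation as R
def grab(n):
    s=get_state(); c=read_camera(n); 
    if n=="wrist":
        T=np.eye(4);T[:3,:3]=R.from_quat(s["tcp_rot"]).as_matrix();T[:3,3]=s["eef_pos"]
        c["T"]=T@np.array(c["mount"])
    else:
        a=np.array(c["attitude"],float);T=np.eye(4)
        T[:3,:3]=a if a.shape==(3,3) else R.from_quat(a).as_matrix();T[:3,3]=c["eye"];c["T"]=T
    return c
def onplane(c,uv,z):
    K=np.array([[c["fx"],0,c["cx"]],[0,c["fy"],c["cy"]],[0,0,1]])
    p=cv2.undistortPoints(np.array(uv,float).reshape(-1,1,2),K,np.array(c["distortion"],float)).reshape(-1,2)
    d=np.c_[p[:,0],-p[:,1],-np.ones(len(p))]@c["T"][:3,:3].T
    o=c["T"][:3,3]
    return o+d*((z-o[2])/d[:,2])[:,None]
def save(c,n): cv2.imwrite("pics/"+n,cv2.cvtColor(c["color"],cv2.COLOR_RGB2BGR))
E
python3 - <<'E'
from h import *
import pickle
c=grab("top");save(c,"top1.png");pickle.dump(c,open("top1.pkl","wb"))
print(c["attitude"],c["eye"],c["distortion"],get_state())
E
```

```text
[ 0.04350585 -0.05722768 -0.70288969  0.70765692] [0.46961746 0.03265915 1.25004138] [-0.2160755  0.         0.         0.         0.       ] {'time': 0.05, 'qpos': array([ 1.12999882e+00,  2.87228848e-01,  1.57811408e+00,  1.23130094e-05,
        1.27862238e+00, -1.49994550e-01]), 'dq': array([-0.00109652, -0.00220953, -0.00216825, -0.00013996,  0.00104774,
       -0.00123428]), 'joint_efforts': array([-1.75938098e-04, -4.07550359e+01, -2.93926352e+01, -2.22585354e-04,
        3.58996345e-03, -3.30650238e-06]), 'eef_pos': array([0.1932424 , 0.64611844, 0.24393908]), 'tcp_rot': array([ 1.44891342e-01,  9.89446861e-01, -1.13323004e-03, -3.51000922e-04]), 'contact_force': array([-0.0048364 , -0.28149462,  0.62669079]), 'wrist_torque': array([ 0.01548748, -0.01093437, -0.04920619]), 'finger_force': 0.0, 'opening': 0.9980878431888243}
```

View pics/top1.png

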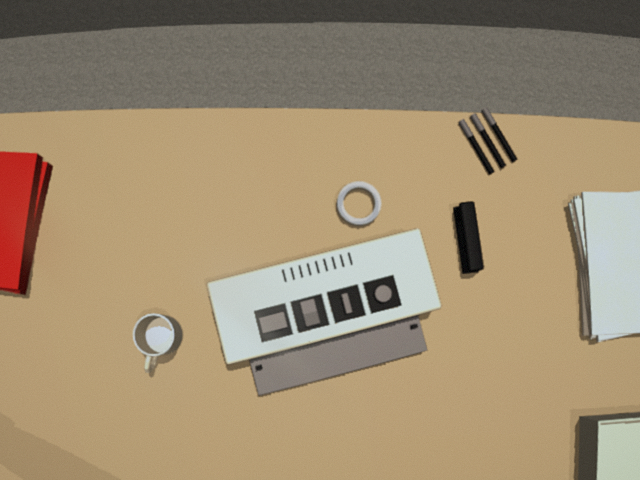

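The picture shows the panel from left to right: broad key (273,322), rocker (310,312), slim key (347,302) and round key (383,293). The mug is at (155,336), the tape roll at (359,204) and the stapler at (468,238). Next I'll measure the bezels.

Run:
```python
from h import *
import pickle
c=pickle.load(open("top1.pkl","rb"))
g=c["color"].max(2)
C=[]
for n,(u,v) in dict(broad=(273,322),rocker=(310,312),slim=(347,302),rnd=(383,293)).items():
    m=np.zeros_like(g);cv2.circle(m,(u,v),26,255,-1)
    m[(g>150)]=0
    n_,l,st,_=cv2.connectedComponentsWithStats(m)
    # bezel: dark + key; separate via white gaps
    m=(l==l[v,u]).astype(np.uint8)*255
    k=max(cv2.findContours(m,0,2)[0],key=cv2.contourArea)
    P=onplane(c,k.reshape(-1,2),.088)
    r=cv2.minAreaRect((P[:,:2]*1000).astype(np.float32)); print(n,r); C.append(r[0])
C=np.array(C);d=C[0]-C[3];print("mid",C.mean(0),"span",np.hypot(*d),"yaw",np.arctan2(-d[0],d[1]), np.diff(C,axis=0))
s=get_state();print(R.from_quat(s["tcp_rot"]).as_matrix())
# laminator body contour check
m=((g>150)&(c["color"].min(2)>140)).astype(np.uint8)
n_,l,st,_=cv2.connectedComponentsWithStats(m);i=l[300,235]
k=max(cv2.findContours((l==i).astype(np.uint8),0,2)[0],key=cv2.contourArea)
print(cv2.minAreaRect((onplane(c,k.reshape(-1,2),.085)[:,:2]*1000).astype(np.float32)))
```

```text
broad ((496.5961608886719, 82.26737213134766), (60.29292678833008, 60.148399353027344), 14.802369117736816)
rocker ((514.2833251953125, 14.747953414916992), (60.77742385864258, 60.339073181152344), 14.503929138183594)
slim ((532.6478881835938, -52.699440002441406), (60.88733673095703, 60.56248092651367), 14.746060371398926)
rnd ((550.5631713867188, -120.6472396850586), (60.85327911376953, 60.93973922729492), 14.831913948059082)
mid [523.52263641 -19.08283854] span 209.96851647496854 yaw 0.2599417898561 [[ 17.68716431 -67.51941872]
 [ 18.36456299 -67.44739342]
 [ 17.9152832  -67.94779968]]
[[-9.58012752e-01  2.86723772e-01 -1.02298397e-03]
 [ 2.86725363e-01  9.58010430e-01 -2.14082782e-03]
 [ 3.66203079e-04 -2.34425580e-03 -9.99997185e-01]]
((548.3612670898438, -13.172027587890625), (156.85853576660156, 416.8150939941406), 14.983550071716309)
```

Request:
step_arm(
  commands=[
    {"gripper":1,"spin":-7.9},
    {"gripper":1,"spin":-7.9},
    {"gripper":1,"spin":-7.9},
    {"gripper":1,"spin":-7.9},
    {"gripper":1,"x":-8,"y":-43},
    {"gripper":1,"x":-8,"y":-43},
    {"gripper":1,"x":-8,"y":-43},
    {"gripper":1,"x":-8,"y":-43},
    {"gripper":1,"x":-8,"y":-43},
    {"gripper":1,"x":-8,"y":-43},
  ],
  force=40,
)

```text
invalid input
```

Request:
step_arm(
  commands=[
    {"gripper":1,"x":-8,"y":-43},
    {"gripper":1,"x":-8,"y":-43},
    {"gripper":1,"x":-8,"y":-43},
    {"gripper":1,"x":-8,"y":-43},
    {"gripper":1,"x":-8,"y":-43},
    {"gripper":1,"x":-8,"y":-43},
    {"gripper":1,"x":-8,"y":-43},
    {"gripper":1,"x":-8,"y":-43},
    {"gripper":1,"x":-8,"y":-43},
    {"gripper":1},
  ],
)

```text
invalid input
```

Run:
```python
from h import *
import pickle
c=grab("wrist");save(c,"w1.png");pickle.dump(c,open("w1.pkl","wb"))
s=get_state();M=R.from_quat(s["tcp_rot"]).as_matrix();p=s["eef_pos"]*1000
print(p,M.round(4),s["opening"],s["qpos"])
for n,t in dict(rock=(496.9,10.1,150),broad=(496.6,82.3,150),rnd=(550.6,-120.6,150)).items(): print(n,M.T@(np.array(t)-p))
```

```text
[193.25336904 646.14981687 244.05143785] [[-9.580e-01  2.867e-01 -9.000e-04]
 [ 2.867e-01  9.580e-01 -1.900e-03]
 [ 3.000e-04 -2.100e-03 -1.000e+00]] 0.9984014439801417 [ 1.13000873e+00  2.87100566e-01  1.57806449e+00 -1.62648151e-06
  1.27856439e+00 -1.49990412e-01]
rock [-473.293685   -522.08578051   95.00444473]
broad [-452.30539313 -453.0032053    94.86514005]
rnd [-562.21288965 -631.90159683   95.20823452]
```

View pics/w1.png

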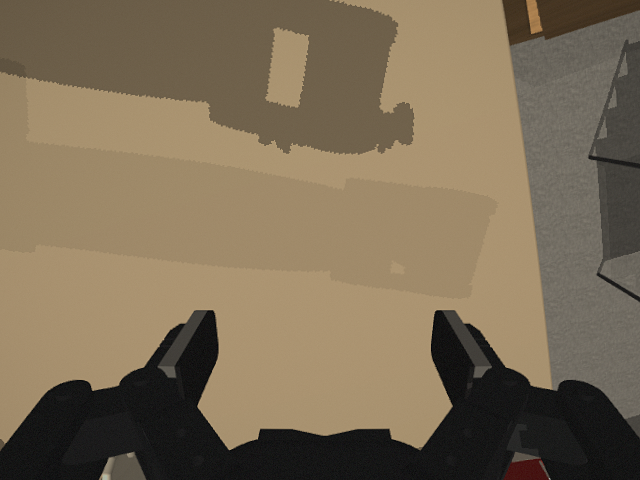

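Both moves were refused, so the arm hasn't moved: the picture shows only the counter and the open fingers around (200,340) and (450,340). Rows probably need every field, so I'll send full rows.

Request:
step_arm(
  commands=[
    {"gripper":1,"x":0,"y":0,"z":0,"spin":-7.9},
    {"gripper":1,"x":0,"y":0,"z":0,"spin":-7.9},
    {"gripper":1,"x":0,"y":0,"z":0,"spin":-7.9},
    {"gripper":1,"x":0,"y":0,"z":0,"spin":-7.9},
    {"gripper":1,"x":-8,"y":-43,"z":0,"spin":0},
    {"gripper":1,"x":-8,"y":-43,"z":0,"spin":0},
    {"gripper":1,"x":-8,"y":-43,"z":0,"spin":0},
    {"gripper":1,"x":-8,"y":-43,"z":0,"spin":0},
    {"gripper":1,"x":-8,"y":-43,"z":0,"spin":0},
    {"gripper":1,"x":-8,"y":-43,"z":0,"spin":0},
  ],
  force=40,
)

```text
time: 1.1
eef_pos: [0.3065, 0.408, 0.2448]
tcp_rot: [-0.13, 0.991, -0.0, -0.0]
contact_force: [0.6, 0.6, 0.0]
opening: -0.002
finger_force: 0.0
```

Request:
step_arm(
  commands=[
    {"gripper":1,"x":-8,"y":-43,"z":0,"spin":0},
    {"gripper":1,"x":-8,"y":-43,"z":0,"spin":0},
    {"gripper":1,"x":-8,"y":-43,"z":0,"spin":0},
    {"gripper":1,"x":-8,"y":-43,"z":0,"spin":0},
    {"gripper":1,"x":-8,"y":-43,"z":0,"spin":0},
    {"gripper":1,"x":-8,"y":-43,"z":0,"spin":0},
    {"gripper":1,"x":-8,"y":-43,"z":0,"spin":0},
    {"gripper":1,"x":-8,"y":-43,"z":0,"spin":0},
    {"gripper":1,"x":-8,"y":-43,"z":0,"spin":0},
    {"gripper":1,"x":0,"y":0,"z":0,"spin":0},
  ],
)

```text
time: 2.1
eef_pos: [0.4771, 0.0504, 0.2451]
tcp_rot: [-0.127, 0.992, -0.001, -0.0]
contact_force: [-0.2, 0.7, 0.6]
opening: -0.004
finger_force: 0.0
```

Run:
```python
from h import *
import pickle
c=grab("wrist");save(c,"w2.png");pickle.dump(c,open("w2.pkl","wb"))
s=get_state();M=R.from_quat(s["tcp_rot"]).as_matrix();p=s["eef_pos"]*1000
print(p,M.round(4),s["opening"],s["qpos"])
for n,t in dict(rock=(496.9,10.1,150),broad=(496.6,82.3,150),rnd=(550.6,-120.6,150)).items(): print(n,M.T@(np.array(t)-p))
```

```text
[476.1032628   52.42331943 244.88747551] [[-9.674e-01 -2.533e-01 -1.100e-03]
 [-2.533e-01  9.674e-01  2.000e-04]
 [ 1.000e-03  5.000e-04 -1.000e+00]] -0.0020390567384132837 [-1.02627310e-01 -1.56835258e-01  2.04396883e+00  1.02645751e-04
  1.25557984e+00 -1.92952961e+00]
rock [ -9.49505786 -46.2567226   94.85546977]
broad [-27.491998    23.66494715  94.87109997]
rnd [ -28.33965332 -186.29619435   94.76844384]
```

View pics/w2.png

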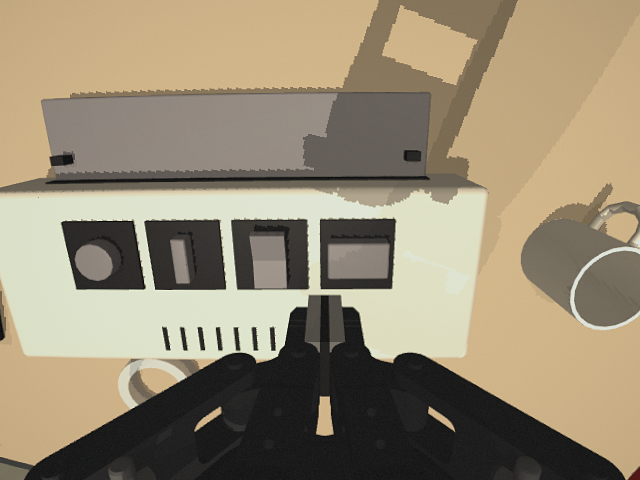

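The wrist view agrees: round key (97,259), slim key (180,260), rocker (270,260), broad key (358,260), with the feed shelf on the robot's side. I'll cross-check the key tops by casting rays onto their known heights.

Run:
```python
from h import *
import pickle
c=pickle.load(open("w2.pkl","rb"));g=c["color"].max(2)
for n,(u,v,z) in dict(broad=(358,260,.102),slim=(180,260,.102),rnd=(97,259,.102),rock=(268,260,.1)).items():
    m=(abs(g.astype(int)-int(g[v,u]))<14).astype(np.uint8)
    _,l=cv2.connectedComponents(m,connectivity=4);k=max(cv2.findContours((l==l[v,u]).astype(np.uint8),0,2)[0],key=cv2.contourArea)
    print(n,cv2.minAreaRect((onplane(c,k.reshape(-1,2),z)[:,:2]*1000).astype(np.float32)))
```

```text
broad ((497.1401062011719, 83.09912109375), (26.618181228637695, 44.923736572265625), 14.561534881591797)
slim ((532.7488403320312, -51.22644805908203), (34.418853759765625, 9.070289611816406), 14.886475563049316)
rnd ((551.138671875, -118.92070770263672), (28.87038803100586, 29.283451080322266), 2.7482190132141113)
rock ((506.9807434082031, 13.517081260681152), (22.17967987060547, 26.392671585083008), 14.56416130065918)
```

Request:
step_arm(
  commands=[
    {"gripper":1,"x":-4,"y":-23,"z":0,"spin":0},
    {"gripper":1,"x":-5,"y":-23,"z":0,"spin":0},
    {"gripper":1,"x":0,"y":0,"z":0,"spin":0},
    {"gripper":1,"x":0,"y":0,"z":25,"spin":0},
    {"gripper":1,"x":0,"y":0,"z":30,"spin":0},
    {"gripper":1,"x":0,"y":0,"z":30,"spin":0},
    {"gripper":1,"x":0,"y":0,"z":20,"spin":0},
    {"gripper":1,"x":0,"y":0,"z":10,"spin":0},
    {"gripper":1,"x":0,"y":0,"z":0,"spin":0},
    {"gripper":1,"x":0,"y":0,"z":0,"spin":0},
  ],
)

```text
time: 3.15
eef_pos: [0.4967, 0.0129, 0.1312]
tcp_rot: [-0.13, 0.991, -0.0, 0.001]
contact_force: [0.6, -0.1, -0.4]
opening: -0.001
finger_force: 0.0
```

Request:
step_arm(
  commands=[
    {"gripper":1,"x":0,"y":-2,"z":3,"spin":0},
    {"gripper":1,"x":0,"y":0,"z":3,"spin":0},
    {"gripper":1,"x":0,"y":0,"z":3,"spin":0},
    {"gripper":1,"x":0,"y":0,"z":3,"spin":0},
    {"gripper":1,"x":0,"y":0,"z":3,"spin":0},
    {"gripper":1,"x":0,"y":0,"z":3,"spin":0},
    {"gripper":1,"x":0,"y":0,"z":2,"spin":0},
    {"gripper":1,"x":0,"y":0,"z":1,"spin":0},
    {"gripper":1,"x":0,"y":0,"z":0,"spin":0},
    {"gripper":1,"x":0,"y":0,"z":0,"spin":0},
  ],
)

```text
time: 4.15
eef_pos: [0.4963, 0.0101, 0.1109]
tcp_rot: [-0.13, 0.991, -0.0, -0.002]
contact_force: [-7.6, -0.8, 12.9]
opening: 0.001
finger_force: 6.3
```

Request:
step_arm(
  commands=[
    {"gripper":1,"x":0,"y":0,"z":1,"spin":0},
    {"gripper":1,"x":0,"y":0,"z":0,"spin":0},
    {"gripper":1,"x":0,"y":0,"z":-15,"spin":0},
    {"gripper":1,"x":0,"y":0,"z":-30,"spin":0},
    {"gripper":1,"x":0,"y":0,"z":-15,"spin":0},
    {"gripper":1,"x":-9,"y":35,"z":0,"spin":0},
    {"gripper":1,"x":-10,"y":35,"z":0,"spin":0},
    {"gripper":1,"x":0,"y":0,"z":0,"spin":0},
    {"gripper":1,"x":0,"y":0,"z":0,"spin":0},
    {"gripper":1,"x":0,"y":0,"z":0,"spin":0},
  ],
)

```text
time: 5.15
eef_pos: [0.4971, 0.0824, 0.168]
tcp_rot: [-0.13, 0.992, -0.0, -0.0]
contact_force: [0.6, -0.0, -0.2]
opening: -0.003
finger_force: 0.0
```

Run:
```python
from h import *
c=grab("wrist");save(c,"w3.png")
s=get_state();M=R.from_quat(s["tcp_rot"]).as_matrix();p=s["eef_pos"]*1000
print(p)
for n,t in dict(broad=(496.8,82.7,125),rnd=(550.8,-119.8,125)).items(): print(n,M.T@(np.array(t)-p))
```

```text
[497.13210309  82.12672577 168.03854385]
broad [ 0.1647476   0.6439366  43.03851062]
rnd [-2.87012194e-02 -2.08932331e+02  4.30609115e+01]
```

View pics/w3.png

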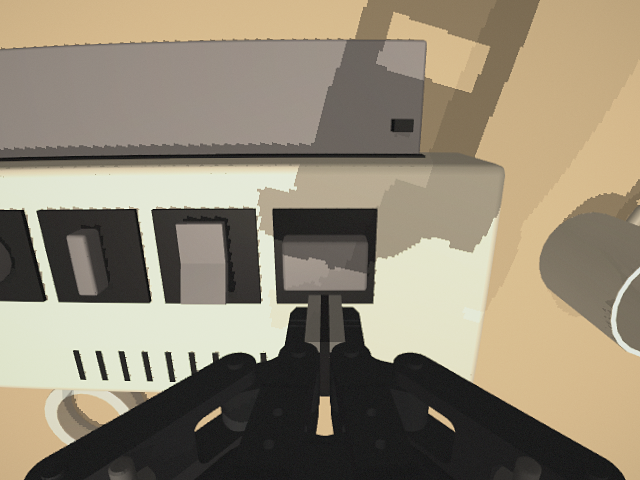

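The rocker is at (200,262), with its fold now visible mid-height. The fingertip sits above the broad key (325,262). Before pressing, I'll confirm the rocker by depth.

Run:
```python
from h import *
c=grab("wrist");Z=c["z_map"]
def h(u,v):
    z=np.median(Z[v-2:v+3,u-2:u+3]); 
    o=c["T"][:3,3]; a=onplane(c,[(u,v)],.1)[0]
    d=(a-o); ax=-c["T"][:3,2]; return (o+d*z/(d@ax))*1000
for u,v in [(200,227),(201,242),(202,256),(203,268),(203,283),(204,298),(325,250),(165,240)]: print(u,v,h(u,v).round(1))
```

```text
200 227 [494.3  10.5  95.9]
201 242 [502.9  12.4  95.9]
202 256 [510.9  14.4  96.3]
203 268 [517.7  16.3  97.1]
203 283 [525.5  18.4 100.1]
204 298 [533.2  21.1 102.9]
325 250 [487.7  80.7 101.3]
165 240 [510.8 -10.7  87.1]
```

The front half is level at 96–97 mm and the back half is raised, so the rocker is on. Now I'll press the broad key.

Request:
step_arm(
  commands=[
    {"gripper":1,"x":0,"y":0,"z":20,"spin":0},
    {"gripper":1,"x":0,"y":0,"z":18,"spin":0},
    {"gripper":1,"x":0,"y":0,"z":5,"spin":0},
    {"gripper":1,"x":0,"y":0,"z":3,"spin":0},
    {"gripper":1,"x":0,"y":0,"z":3,"spin":0},
    {"gripper":1,"x":0,"y":0,"z":3,"spin":0},
    {"gripper":1,"x":0,"y":0,"z":3,"spin":0},
    {"gripper":1,"x":0,"y":0,"z":3,"spin":0},
    {"gripper":1,"x":0,"y":0,"z":2,"spin":0},
    {"gripper":1,"x":0,"y":0,"z":0,"spin":0},
  ],
)

```text
time: 6.25
eef_pos: [0.4978, 0.0827, 0.109]
tcp_rot: [-0.13, 0.992, -0.0, 0.001]
contact_force: [0.2, -1.1, 4.2]
opening: 0.003
finger_force: 2.1
```

Request:
step_arm(
  commands=[
    {"gripper":1,"x":0,"y":0,"z":1,"spin":0},
    {"gripper":1,"x":0,"y":0,"z":1,"spin":0},
    {"gripper":1,"x":0,"y":0,"z":0,"spin":0},
    {"gripper":1,"x":0,"y":0,"z":0,"spin":0},
    {"gripper":1,"x":0,"y":0,"z":0,"spin":0},
    {"gripper":1,"x":0,"y":0,"z":0,"spin":0},
    {"gripper":1,"x":0,"y":0,"z":0,"spin":0},
    {"gripper":1,"x":0,"y":0,"z":0,"spin":0},
    {"gripper":1,"x":0,"y":0,"z":0,"spin":0},
    {"gripper":1,"x":0,"y":0,"z":0,"spin":0},
  ],
)

```text
time: 7.25
eef_pos: [0.4979, 0.0828, 0.1088]
tcp_rot: [-0.13, 0.991, -0.0, 0.0]
contact_force: [-5.6, -0.6, 14.2]
opening: -0.0
finger_force: 7.0
```

The key is on its stop: 14 N with the tip at 95 mm. Next I'll lift and cross over to the round key.

Request:
step_arm(
  commands=[
    {"gripper":1,"x":0,"y":0,"z":-15,"spin":0},
    {"gripper":1,"x":0,"y":0,"z":-25,"spin":0},
    {"gripper":1,"x":0,"y":0,"z":-20,"spin":0},
    {"gripper":1,"x":0,"y":-35,"z":0,"spin":0},
    {"gripper":1,"x":0,"y":-45,"z":0,"spin":0},
    {"gripper":1,"x":0,"y":-45,"z":0,"spin":0},
    {"gripper":1,"x":0,"y":-45,"z":0,"spin":0},
    {"gripper":1,"x":0,"y":-39,"z":0,"spin":0},
    {"gripper":1,"x":0,"y":0,"z":0,"spin":0},
    {"gripper":1,"x":0,"y":0,"z":0,"spin":0},
  ],
)

```text
time: 8.25
eef_pos: [0.5506, -0.1194, 0.1654]
tcp_rot: [-0.129, 0.992, 0.001, -0.001]
contact_force: [-0.7, -0.1, 0.2]
opening: 0.004
finger_force: 0.0
```

Run:
```python
from h import *
c=grab("wrist");save(c,"w4.png")
s=get_state();M=R.from_quat(s["tcp_rot"]).as_matrix();p=s["eef_pos"]*1000
print(p, M.T@(np.array((550.8,-119.8,109))-p))
Z=c["z_map"];o=c["T"][:3,3];ax=-c["T"][:3,2]
vv,uu=np.mgrid[0:480:2,0:640:2];uv=np.c_[uu.ravel(),vv.ravel()]
a=onplane(c,uv,.1)-o; P=(o+a*(Z[uv[:,1],uv[:,0]]/(a@ax))[:,None])*1000
for n,t in dict(broad=(496.8,82.7),rnd=(550.8,-119.8),slim=(532.7,-52)).items():
    k=np.hypot(P[:,0]-t[0],P[:,1]-t[1])<4; print(n,k.sum(),np.median(P[k,2]) if k.any() else 0)
```

```text
[ 550.34956689 -118.4854669   165.37368995] [-0.16330405 -1.47891948 56.37118001]
broad 0 0
rnd 127 188.05468347332365
slim 35 100.20612657904451
```

View pics/w4.png

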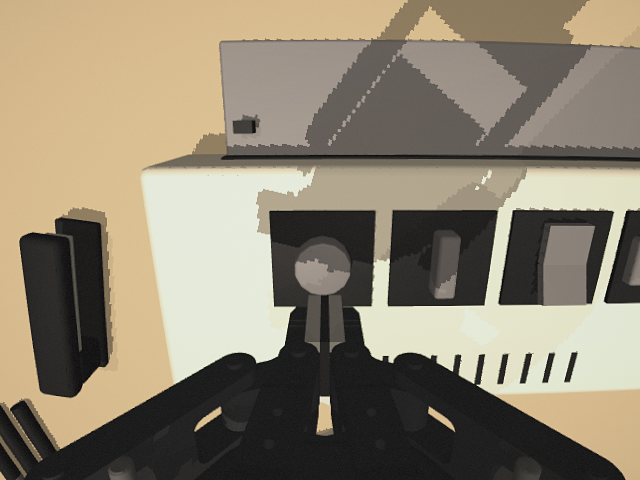

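The round key (323,266) is directly ahead of the fingertip, with the slim key (445,265) and the stapler (65,300) well clear.

Request:
step_arm(
  commands=[
    {"gripper":1,"x":0,"y":0,"z":20,"spin":0},
    {"gripper":1,"x":0,"y":0,"z":15,"spin":0},
    {"gripper":1,"x":0,"y":0,"z":5,"spin":0},
    {"gripper":1,"x":0,"y":0,"z":4,"spin":0},
    {"gripper":1,"x":0,"y":0,"z":3,"spin":0},
    {"gripper":1,"x":0,"y":0,"z":3,"spin":0},
    {"gripper":1,"x":0,"y":0,"z":3,"spin":0},
    {"gripper":1,"x":0,"y":0,"z":3,"spin":0},
    {"gripper":1,"x":0,"y":0,"z":3,"spin":0},
    {"gripper":1,"x":0,"y":0,"z":0,"spin":0},
  ],
)

```text
time: 9.3
eef_pos: [0.5515, -0.1191, 0.109]
tcp_rot: [-0.13, 0.992, -0.0, 0.0]
contact_force: [-3.4, 1.4, 9.7]
opening: -0.002
finger_force: 4.4
```

Request:
step_arm(
  commands=[
    {"gripper":1,"x":0,"y":0,"z":1,"spin":0},
    {"gripper":1,"x":0,"y":0,"z":0,"spin":0},
    {"gripper":1,"x":0,"y":0,"z":0,"spin":0},
    {"gripper":1,"x":0,"y":0,"z":0,"spin":0},
    {"gripper":1,"x":0,"y":0,"z":0,"spin":0},
    {"gripper":1,"x":0,"y":0,"z":0,"spin":0},
    {"gripper":1,"x":0,"y":0,"z":0,"spin":0},
    {"gripper":1,"x":0,"y":0,"z":0,"spin":0},
    {"gripper":1,"x":0,"y":0,"z":0,"spin":0},
    {"gripper":1,"x":0,"y":0,"z":0,"spin":0},
  ],
)

```text
time: 10.3
eef_pos: [0.5515, -0.1192, 0.1089]
tcp_rot: [-0.13, 0.992, -0.0, 0.0]
contact_force: [-4.8, 2.1, 12.5]
opening: 0.001
finger_force: 6.2
```

The round key has been on its stop for over a second. I'll lift straight up and check the whole panel from above.

Request:
step_arm(
  commands=[
    {"gripper":1,"x":0,"y":0,"z":0,"spin":0},
    {"gripper":1,"x":0,"y":0,"z":-15,"spin":0},
    {"gripper":1,"x":0,"y":0,"z":-30,"spin":0},
    {"gripper":1,"x":0,"y":0,"z":-35,"spin":0},
    {"gripper":1,"x":0,"y":0,"z":-35,"spin":0},
    {"gripper":1,"x":0,"y":20,"z":-25,"spin":0},
    {"gripper":1,"x":0,"y":40,"z":0,"spin":0},
    {"gripper":1,"x":0,"y":40,"z":0,"spin":0},
    {"gripper":1,"x":0,"y":0,"z":0,"spin":0},
    {"gripper":1,"x":0,"y":0,"z":0,"spin":0},
  ],
)

```text
time: 11.3
eef_pos: [0.5251, -0.022, 0.2465]
tcp_rot: [-0.131, 0.991, -0.0, 0.0]
contact_force: [1.0, 0.3, 0.2]
opening: 0.001
finger_force: 0.0
```

Run:
```python
from h import *
c=grab("wrist");save(c,"w5.png");s=get_state();print(s["time"],s["eef_pos"],s["contact_force"])
Z=c["z_map"];o=c["T"][:3,3];ax=-c["T"][:3,2]
vv,uu=np.mgrid[0:480:2,0:640:2];uv=np.c_[uu.ravel(),vv.ravel()]
a=onplane(c,uv,.1)-o; P=(o+a*(Z[uv[:,1],uv[:,0]]/(a@ax))[:,None])*1000
for n,t in dict(broad=(496.8,82.7),rockfront=(497.9,10.3),rockback=(533,20),rnd=(550.8,-119.8),slim=(532.7,-52)).items():
    k=np.hypot(P[:,0]-t[0],P[:,1]-t[1])<5; print(n,k.sum(),np.median(P[k,2]) if k.any() else 0)
```

```text
11.35 [ 0.52530481 -0.0227569   0.24641838] [ 0.32484297 -0.1541919  -0.09316415]
broad 32 94.00014599700451
rockfront 37 96.19666084198863
rockback 33 102.71907255752727
rnd 31 101.37097707112319
slim 182 301.71116235279897
```

View pics/w5.png

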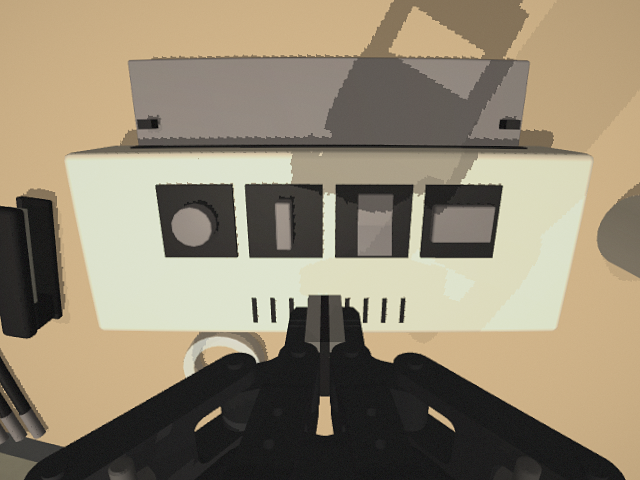

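The panel shows the round key up (193,227), the slim key untouched (284,225), the rocker on (375,225) and the broad key in (462,224). By depth the broad key is at 94 mm, the rocker's front half is level at 96 mm, and the round key is back at 101 mm.

```bash
python3 -c "
from plant import *
print(sign_off())"
```

```text
the job is handed in; nothing more can be done
None
```

I switched the rocker on, pressed the broad key in so it stayed down, then held the round key in for over a second and let it spring back. The slim key, mug, stapler and tape roll were not touched, and the job is handed in at about 11 s; the hand-in call returned no verdict.

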